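# Hang the bar caddy on the lipped rail and seat it in the locating pocket

## Task

Hang the small yellow caddy, which has a black tab to hold it by, on the rail: bring its hook over the front lip and lower it into the trough behind. The hook has to end fully down in the locating pocket, which is hidden somewhere near the middle of the trough and can be found by feel, sliding the hook along under a light push until it drops; then let go and leave the caddy hanging upright. Do not press it hard against the rail at any time, and leave the glass, the mug and the jigger where they are.

Things in the scene. Friction and masses are not known exactly. Their poses are not given: they have to be found in the camera images.
- rail: Aluminium hanging rail with black end caps on two posts, fixed to the worktop, 262 mm long, 147 mm high. Origin on the worktop under its middle; x through the rail, front to back (away from the robot), y along it, z up. In this frame: front wall x -11 to -6 mm, trough x -6 to +10 mm (end caps at y = +-123 mm), back wall x +10 to +15 mm, 147 mm high.
- lip (a point): Middle of the upper edge (anti-jump lip) of the rail's 5 mm thick front wall, 141 mm above the worktop; the wall reaches down to 80 mm. The hook goes over this wall from the front. Axes as the rail's. Contact between caddy and rail must stay below 25 N.
- trough (a point): On the track (level black floor of the trough, 127 mm high), half-way along the rail; axes as the rail's. The track has one pocket, 28 mm long in y, 10 mm deep, as wide as the trough. Its middle is anywhere from y -30 to +30 mm: not measured, find it by feel. A tongue sliding on the track under a light push dips into it, then is stopped by its far edge.
- caddy_tab (a point): Where to grasp: the black upright tab on the yellow caddy, 12 mm thick (x), 34 wide (y), 44 high; the point is 145 mm above the caddy's underside, 15 below the tab's top, 28 above the hook's bridge (top face). Caddy axes: x from its box to its hook (must point along the rail's x), z up. Loose, rigid, about 0.22 kg; stands upright at the start.
- caddy_box (a point): Centre of the caddy's open box (50 x 84 x 62 mm), 31 mm above its underside, 27 mm behind (-x) and 114 mm below the tab point; axes as the caddy's. A flat back plate 60 mm wide rises from the box's +x side; its rear face, which comes to lie against the front of the rail, is 25 mm ahead (+x) of this point.
- tongue_tip (a point): Middle of the lower end of the hook's tongue: 13.5 mm ahead (+x) of and 60 mm below the tab point. The tongue is 8 mm thick (x), 24 wide (y), 26 long below the bridge, lower corners rounded by 4 mm. The throat between tongue and back plate is 11.5 mm wide and takes the rail's 5 mm front wall. Axes as the caddy's.
- tumbler: Clear drinking glass, 77 mm wide, 94 mm high, origin at the middle of its underside. Bystander.
- mug: Blue-green and white mug with handle, 87 x 117 x 91 mm, origin at the middle of its underside. Bystander.
- jigger: Brass-coloured double-cone measure, 47 mm wide, 100 mm high, origin at the middle of its underside. Bystander.
Things that resemble listed ones, but are neither listed nor needed, are in the scene too. Of the things like the part that bears caddy_tab, leave any that is purple; of the rest the smaller one is meant.

How it is judged:
By the outcome, as a careful person would: the job done as asked, in the order asked, and still so for the second after the job is handed in, with the robot touching nothing.
It also fails if it takes over 58 s, if anything falls off the work surface, if the arm or the gripper's body presses on something with over 40 N, if the wrist force passes 120 N, or if a joint passes its speed limit or range.

## Robot

A 6-joint arm with a two-finger parallel gripper is mounted at the origin on a cart in front of the work surface, level with it; the furniture and walls round the work are solid. World frame = base frame: x ahead of the robot, y to its left, z up, the work surface at z = 0. Lengths are in m, angles in rad, forces in N, time in s.
With the tool pointing down it reaches from about 0.275 to 1 m from the base axis. Payload 8.4 kg.
Tool frame: the origin (TCP) lies midway between the tips of the shut fingers; the grasp point (between the pads) lies grip_point_offset behind it (grip_point_offset is the distance from the TCP to the grasp point, in m); z points along the fingers, y is the direction in which the jaws open and shut (so a half turn about z gives the same grasp; the last joint's range is limited). The gripper opens to 85 mm and grips with 20 to 120 N. Pads are 22 mm wide; open, the fingers measure 114 mm over their backs; the gripper's body (76 mm by 85 mm) begins 54 mm behind the grasp point. The pads swing forward as they close: fully open they stand 13 mm farther back than shut.
Start: joints at [1.262, 0.353, 1.633, -0, 1.155, -0.002], TCP at [0.189, 0.596, 0.203] pointing down, gripper open.
Joint ranges: [-2.63, 2.63], [-0.92, 2.1], [0.06, 2.66], [-1.3, 4.44], [0, 2.69], [-3.02, 3.02]. Speed limits (rad/s): [2.22, 2.22, 2.79, 3.14, 3.14, 3.14].

## Interface

Orientations are given as a rotation vector (axis times angle).
In Python, from cell import read_state, read_camera, finish_job, grip_point_offset gives the robot as it stands.
- The arm moves only by the shell command python3 -m inch 'ROWS' [OPENING]. ROWS is JSON, a list of rows, each a list of 2 entries, a list of its own where there are three numbers: the shift along the tool's x, y, z in mm, then the turn, a rotation vector about the tool's x, y, z in rad. In form: [[[x, y, z], [rx, ry, rz]], ...]. A call has 1 to 12 rows; each row shifts and turns the commanded pose from where the row before left it, along the tool's axes as they then stand; what a row does not reach is not made up. A row lasts 1/10 s, in which the tool goes at most 50 mm and 8.59 degrees, less where a joint would pass 70% of its speed; a pose out of reach is approached as far as the arm can. A call is refused whole if a number of a shift passes 50 or a number of a turn 0.15, either way. A call with a gripper value outside its range is refused whole. OPENING is the closure, from 0 (fully open) to 1 (shut), set as the call begins (- or left out, the last holds). The fingers move at their own pace and stop on an object; the grip force is fixed at half the most. Time passes only in rows, so rows that do not move let the fingers close. It gives the time, the measured TCP pose, the force and the opening at its end, in the units of the state.
- read_state(): the state, without advancing time (a new reading comes with each control period).
- read_camera(name): name is "scene" or "top" or "wrist"; returns a dict with "image" (384x512x3 uint8, blue, green, red), "range_z" (384x512 float32, m along the optical axis (not along the pixel's ray), 0 where there is no reading), "K" (3x3 intrinsics, pixels), "distortion" ([k1, k2, p1, p2, k3] as OpenCV has them; the pictures are not rectified), "origin" and "orientation" of the camera in the world. Camera axes: x right, y up, looking along -z (the intrinsics and any distortion apply to the point x, -y, -z); pixel columns grow to the right and rows downward; lengths in m; the calibration is good to about 2 mm. A picture is of the moment at which its call begins.
- finish_job(): hands the job in, once; it reports no verdict.
The state is a dict: "t": time; "joints": joint angles; "joint_velocities": joint speeds; "joint_efforts": joint torques, N m; "tcp_pos": TCP position; "eef_rot": TCP orientation; "contact_force": force on the tool from outside, world axes, zero at the start; "torque": the same for the moment, N m; "finger_gap": opening from 0.0 (shut) to 1.0 (fully open).
Only numpy, scipy, OpenCV 4.12 (cv2) and the standard library are available. Lean on these libraries where they do the work, as an engineer would, in place of code of your own. Each camera call takes 0.05 s, during which the arm holds its last target. There are 200 camera calls.

## Working session

There is one attempt and no reset: what is moved stays moved. The work goes in short steps, Python scripts to look and compute and a shell command to move; the robot and the scene stay as the last step left them, time stands still between calls to the robot, and variables do not carry over. Pictures are saved under pics/ and viewed, about 8 in all and at most 12, crops included, and the job is handed in when it is done.

```bash
ls; mkdir -p pics; cat > h.py <<'E'
import numpy as np, cv2, pickle
from cell import *
from scipy.spatial.transform import Rotation as R
def cam(n):
    c=read_camera(n); pickle.dump(c,open(f'{n}.pkl','wb')); return c
def load(n): return pickle.load(open(f'{n}.pkl','rb'))
def rot(c):
    o=np.array(c['orientation'],float); return o if o.shape==(3,3) else R.from_rotvec(o).as_matrix()
def pts(c):
    h,w=c['range_z'].shape
    g=np.stack(np.meshgrid(np.arange(w),np.arange(h)),-1).reshape(-1,1,2).astype(np.float64)
    u=cv2.undistortPoints(g,np.array(c['K']),np.array(c['distortion'])).reshape(h,w,2)
    z=c['range_z']; p=np.stack([u[...,0]*z,-u[...,1]*z,-z],-1)
    return p@rot(c).T+np.array(c['origin'])
E
python3 - <<'E'
from h import *
a=cam('scene');b=cam('top')
print(a['origin'],a['orientation'],b['origin'],b['orientation'],grip_point_offset if not callable(grip_point_offset) else grip_point_offset())
print(read_state())
cv2.imwrite('pics/s1.png',a['image']);cv2.imwrite('pics/t1.png',b['image'])
E
```

```text
pics
[-0.40433002 -0.80113066  1.41361832] [ 0.64566805 -0.31843017 -0.88412484] [ 0.28477324 -0.13593865  1.46603538] [ 0.08957568 -0.11869403 -1.58094438] 0.0187
{'t': 0.1, 'joints': array([ 1.26160891e+00,  3.53545199e-01,  1.63404991e+00,  1.14346256e-05,
        1.15520144e+00, -2.38417630e-03]), 'joint_velocities': array([ 0.00107479, -0.00111285, -0.00083324, -0.00033788,  0.00084652,
        0.00178117]), 'joint_efforts': array([ 1.83584350e-03, -6.06351042e+01, -3.42821395e+01,  2.23207394e-04,
        3.80320562e-03, -1.53454107e-05]), 'tcp_pos': array([0.18860667, 0.59538663, 0.20236203]), 'eef_rot': array([-4.80014486e-01, -3.10450455e+00,  1.86551919e-03]), 'contact_force': array([0.34613756, 0.00739931, 0.25491643]), 'torque': array([0.03074953, 0.01417883, 0.05888307]), 'finger_gap': 0.998338584913427}
```

View pics/s1.png

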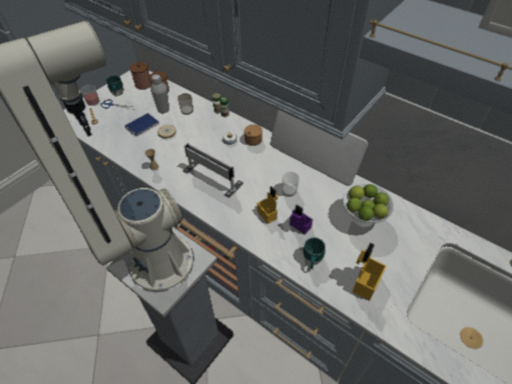

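View pics/t1.png

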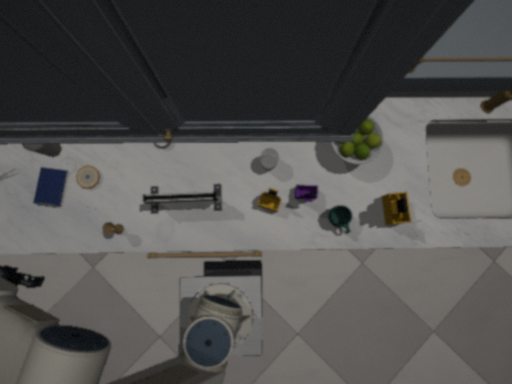

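The small yellow caddy is at scene (268,208) and top (270,201). The purple one is beside it at scene (301,220). The rail is at scene (208,165) and the glass at (290,183). Next I'll measure the caddy and rail.

```bash
python3 - <<'E'
from h import *
for n,(x0,y0,x1,y1) in {'scene':(225,165,325,240),'top':(240,140,340,215)}.items():
    c=load(n);i=cv2.resize(c['image'][y0:y1,x0:x1],None,fx=8,fy=8,interpolation=cv2.INTER_CUBIC)
    cv2.imwrite(f'pics/{n}_crop.png',cv2.convertScaleAbs(i,alpha=1.5))
for n,(rx0,ry0,rx1,ry1),(cx0,cy0,cx1,cy1) in [('scene',(175,135,250,205),(250,180,285,225)),('top',(135,175,230,220),(250,185,295,215))]:
    c=load(n);P=pts(c);hsv=cv2.cvtColor(c['image'],cv2.COLOR_BGR2HSV)
    q=P[ry0:ry1,rx0:rx1].reshape(-1,3);q=q[(q[:,2]>.125)&(q[:,2]<.17)]
    print(n,'rail',len(q),q.min(0),q.max(0)); m=q[:,:2].mean(0)
    t=q[q[:,2]>.135];u,s,v=np.linalg.svd(t[:,:2]-t[:,:2].mean(0));print('mean',t.mean(0),'dir',v[0],'ext',np.ptp((t[:,:2]-m)@v.T,axis=0))
    r=cv2.minAreaRect(q[:,:2].astype(np.float32)*1000);print(r)
    h=hsv[cy0:cy1,cx0:cx1];p=P[cy0:cy1,cx0:cx1]
    y=(h[...,0]>12)&(h[...,0]<35)&(h[...,1]>120)&(h[...,2]>50)
    yp=p[y];print('yellow',len(yp),yp.min(0),yp.max(0))
    for lo,hi in [(.05,.075),(.09,.14),(.14,.18)]:
        k=p.reshape(-1,3);k=k[(k[:,2]>lo)&(k[:,2]<hi)]
        if len(k)>3:print(lo,len(k),k.mean(0),cv2.minAreaRect(k[:,:2].astype(np.float32)*1000))
E
```

```text
scene rail 389 [0.42883262 0.00364769 0.12501911] [0.47002894 0.26697733 0.15485016]
mean [0.45141827 0.13742075 0.14244511] dir [ 0.03191026 -0.99949074] ext [0.2631958  0.03491131]
((450.32159423828125, 135.15304565429688), (34.493377685546875, 263.4140625), 1.9498469829559326)
yellow 366 [-0.40433002 -0.80113066 -0.00332005] [ 0.47420193 -0.14909457  1.41361832]
0.05 120 [ 0.45044452 -0.19633147  0.06036384] ((503.4186096191406, -201.85877990722656), (89.90959167480469, 202.9383087158203), 85.65211486816406)
0.09 79 [ 0.46213473 -0.20794301  0.11404808] ((503.0561828613281, -188.55239868164062), (139.2357940673828, 46.91364669799805), 21.121801376342773)
0.14 38 [ 0.46146675 -0.20686046  0.15493604] ((463.0448303222656, -205.4335174560547), (33.69552993774414, 12.949012756347656), 75.14543914794922)
top rail 442 [0.43164042 0.00990562 0.12502627] [0.46766701 0.27231612 0.15084298]
mean [0.45039357 0.14175758 0.1422318 ] dir [-0.02879527  0.99958533] ext [0.26273566 0.02900429]
((449.623779296875, 141.32058715820312), (29.00165367126465, 262.7156066894531), 1.5873931646347046)
yellow 253 [ 0.28477324 -0.23569342 -0.00611571] [ 0.47749542 -0.13593865  1.46603538]
0.05 66 [ 0.43378698 -0.19293504  0.06003879] ((436.5714111328125, -192.78799438476562), (82.45459747314453, 49.951107025146484), 71.09597778320312)
0.09 42 [ 0.46235165 -0.20081936  0.11199363] ((467.4174499511719, -203.50328063964844), (63.305389404296875, 23.41222381591797), 70.89949798583984)
0.14 36 [ 0.46145193 -0.2019814   0.15663337] ((461.96099853515625, -202.20474243164062), (32.328731536865234, 11.978975296020508), 69.33750915527344)
```

View pics/scene_crop.png

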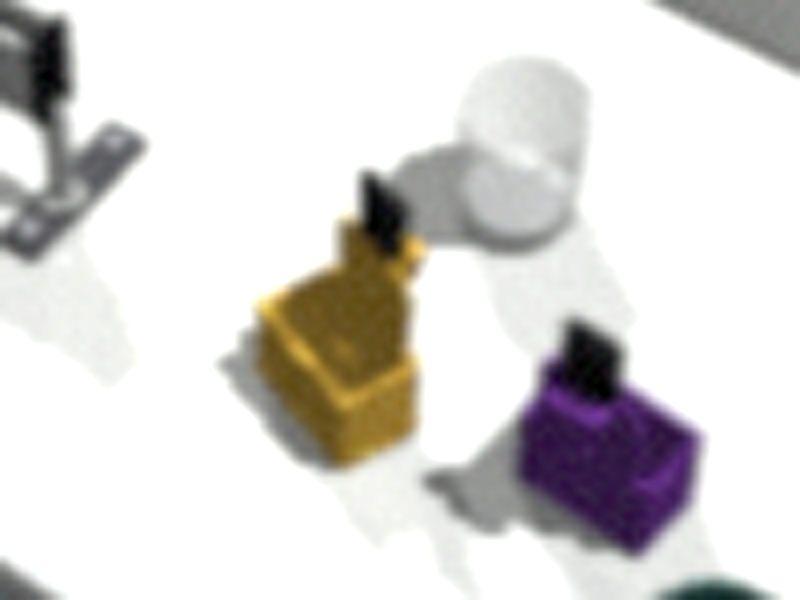

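View pics/top_crop.png

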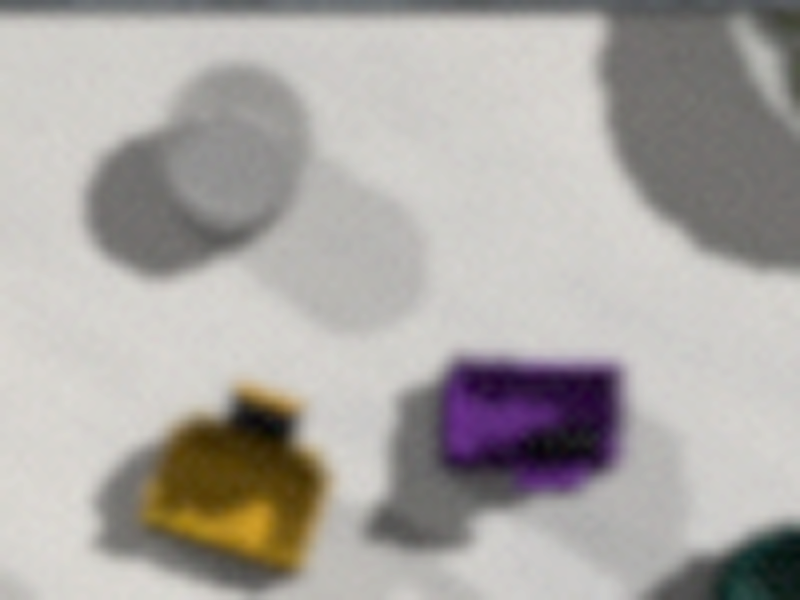

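Scene crop: the yellow caddy's black tab is at about scene (273,192), with the box toward the robot. Both cameras put the tab at about (0.462,-0.204) with yaw about -19.5°. The rail is at about (0.450,0.138) with yaw about 1.7°. The two cameras disagree by about 5 mm in y, so I'll check from the wrist camera.

```bash
python3 -m inch '[[[-21,-28.2,-3],[0,0,0]],[[-21,-28.2,-3],[0,0,0]],[[-21,-28.2,-3],[0,0,0]],[[-21,-28.2,-3],[0,0,0]],[[-21,-28.2,-3],[0,0,0]],[[-21,-28.2,-3],[0,0,0]],[[-21,-28.2,-3],[0,0,0]],[[-21,-28.2,-3],[0,0,0]],[[-21,-28.2,-3],[0,0,0]],[[-21,-28.2,-3],[0,0,0]],[[-21,-28.2,-3],[0,0,0]],[[-21,-28.2,-3],[0,0,0]]]' 0
python3 -m inch '[[[-21,-28.2,-1],[0,0,0]],[[-21,-28.2,-1],[0,0,0]],[[-21,-28.2,-1],[0,0,0]],[[-21,-28.2,-1],[0,0,0]],[[-21,-28.2,-1],[0,0,0]],[[-21,-28.2,-1],[0,0,0]],[[-21,-28.2,-1],[0,0,0]],[[-21,-28.2,-1],[0,0,0]],[[-21,-28.2,-1],[0,0,0]],[[-21,-28.2,-1],[0,0,0]],[[-21,-28.2,-1],[0,0,0]],[[-21,-28.2,-1],[0,0,0]]]'
python3 -m inch '[[[0,0,0],[0,0,0.146]],[[0,0,0],[0,0,0.146]],[[0,0,0],[0,0,0.146]],[[0,0,0],[0,0,0.146]],[[0,0,0],[0,0,0.146]],[[0,0,0],[0,0,0.146]],[[0,0,0],[0,0,0.146]],[[0,0,0],[0,0,0.146]],[[0,0,0],[0,0,0.146]],[[0,0,0],[0,0,0.146]],[[0,0,0],[0,0,0.146]],[[0,0,0],[0,0,0]]]'
python3 - <<'E'
from h import *
s=read_state();print(s['tcp_pos'],s['joints'],R.from_rotvec(s['eef_rot']).as_matrix().round(3))
c=cam('wrist');cv2.imwrite('pics/w1.png',c['image']);print(c['origin'])
P=pts(c);k=P.reshape(-1,3)
for lo,hi in [(.052,.07),(.105,.125),(.15,.175)]:
    q=k[(k[:,2]>lo)&(k[:,2]<hi)&(np.hypot(k[:,0]-.45,k[:,1]+.2)<.08)]
    if len(q)>5:print(lo,len(q),cv2.minAreaRect(q[:,:2].astype(np.float32)*1000))
E
```

```text
t: 1.3
tcp_pos: [0.3268, 0.1957, 0.239]
eef_rot: [-0.48, -3.105, 0.0]
contact_force: [0.2, 0.2, 0.3]
finger_gap: 1.001
t: 2.5
tcp_pos: [0.4648, -0.203, 0.2507]
eef_rot: [-0.48, -3.104, -0.0]
contact_force: [0.7, -0.4, -0.2]
finger_gap: 1.004
t: 3.7
tcp_pos: [0.4646, -0.2015, 0.2507]
eef_rot: [-2.569, -1.808, 0.0]
contact_force: [0.2, 0.2, 0.1]
finger_gap: 1.003
[ 0.46459807 -0.20147495  0.25069748] [-4.12148046e-01  1.20902521e-01  1.82665592e+00  1.16779675e-05
  1.19463952e+00 -6.79766772e-02] [[ 0.337  0.941 -0.001]
 [ 0.941 -0.337  0.   ]
 [ 0.    -0.001 -1.   ]]
[ 0.48815211 -0.13572709  0.42068216]
0.052 488 ((437.66748046875, -197.6671142578125), (84.73239135742188, 49.95453643798828), 70.90384674072266)
0.105 359 ((471.5105285644531, -200.85948181152344), (48.08903503417969, 22.6795597076416), 71.5471420288086)
0.15 394 ((463.4555358886719, -205.60498046875), (33.211090087890625, 11.809277534484863), 73.24356079101562)
```

```bash
python3 -m inch '[[[-3.7,0,0],[0,0,-0.02]],[[0,0,20],[0,0,0]],[[0,0,25],[0,0,0]],[[0,0,25],[0,0,0]],[[0,0,25],[0,0,0]],[[0,0,15],[0,0,0]],[[0,0,12],[0,0,0]],[[0,0,0],[0,0,0]],[[0,0,0],[0,0,0]]]'
python3 -m inch '[[[0,0,0],[0,0,0]],[[0,0,0],[0,0,0]],[[0,0,0],[0,0,0]],[[0,0,0],[0,0,0]],[[0,0,0],[0,0,0]],[[0,0,0],[0,0,0]],[[0,0,0],[0,0,0]],[[0,0,0],[0,0,0]],[[0,0,0],[0,0,0]],[[0,0,0],[0,0,0]],[[0,0,0],[0,0,0]],[[0,0,0],[0,0,0]]]' 1
python3 -m inch '[[[0,0,-5],[0,0,0]],[[0,0,-10],[0,0,0]],[[0,0,-20],[0,0,0]],[[0,0,-30],[0,0,0]],[[0,0,-30],[0,0,0]],[[0,0,-20],[0,0,0]],[[0,0,0],[0,0,0]],[[0,0,0],[0,0,0]]]'
python3 - <<'E'
from h import *
s=read_state();print(s['tcp_pos'],s['eef_rot'],s['joints'],s['torque'],s['contact_force'])
c=cam('wrist');cv2.imwrite('pics/w2.png',c['image'])
E
```

```text
t: 4.65
tcp_pos: [0.4638, -0.2053, 0.1293]
eef_rot: [2.548, 1.838, 0.0]
contact_force: [1.2, -0.9, 0.2]
finger_gap: 1.002
t: 5.85
tcp_pos: [0.464, -0.2052, 0.1293]
eef_rot: [2.548, 1.836, 0.001]
contact_force: [-0.9, 0.4, 4.7]
finger_gap: 0.106
t: 6.65
tcp_pos: [0.4633, -0.205, 0.2437]
eef_rot: [2.549, 1.837, 0.0]
contact_force: [-0.1, 0.6, -3.0]
finger_gap: 0.106
[ 0.46332196 -0.20495132  0.24373503] [2.54871974e+00 1.83660420e+00 3.72426774e-05] [-4.19420979e-01  1.27198932e-01  1.83530199e+00 -2.26092608e-05
  1.17900868e+00 -9.74505345e-02] [-0.00893283  0.00749623  0.03224611] [-0.12155766  0.60171815 -2.96381812]
```

View pics/w2.png

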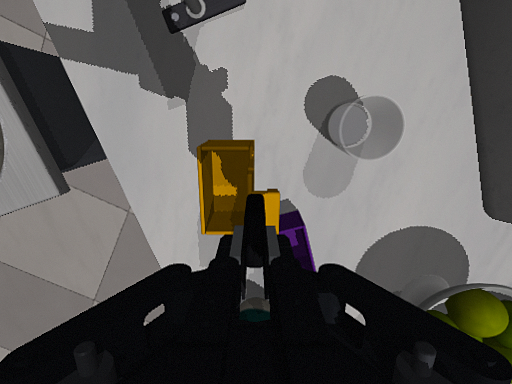

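The caddy is lifted and held straight: box at (228,188), purple caddy untouched at (298,235), glass at (365,125). I'll carry it to in front of the rail.

```bash
python3 -m inch '[[[12,-7.5,0],[0,0,0]],[[27,-16.2,0],[0,0,0]],[[27,-16.2,0],[0,0,0]],[[27,-16.2,0],[0,0,0]],[[27,-16.2,0],[0,0,0]],[[27,-16.2,0],[0,0,0]],[[27,-16.2,0],[0,0,0]],[[27,-16.2,0],[0,0,0]],[[27,-16.2,0],[0,0,0]],[[27,-16.2,0],[0,0,0]],[[27,-16.2,0],[0,0,0]],[[17,-9.2,0],[0,0,0]]]'
python3 -m inch '[[[0,0,0],[0,0,-0.09]],[[0,0,0],[0,0,-0.09]],[[0,0,0],[0,0,-0.09]],[[0,0,0],[0,0,-0.081]],[[0,0,0],[0,0,0]],[[0,0,0],[0,0,0]],[[0,0,0],[0,0,0]]]'
python3 - <<'E'
from h import *
s=read_state();print(s['tcp_pos'],s['eef_rot'],s['contact_force'],s['torque'])
for n in ['wrist','scene','top']:
    c=cam(n);P=pts(c)
    if n!='top': cv2.imwrite(f'pics/{n}3.png',c['image'])
    k=P.reshape(-1,3);q=k[(k[:,2]>.12)&(k[:,2]<.16)&(k[:,0]>.425)&(k[:,0]<.49)&(k[:,1]>-.02)&(k[:,1]<.3)]
    print(n,len(q),q.min(0),q.max(0),cv2.minAreaRect(q[:,:2].astype(np.float32)*1000))
    for a in np.arange(0,.28,.02):
        w=q[(q[:,1]>a)&(q[:,1]<a+.02)&(q[:,2]>.136)]
        if len(w): print(round(a,2),len(w),(w[:,0].min()*1e3).round(1),(w[:,0].max()*1e3).round(1),end=' | ')
    print()
E
```

```text
t: 7.9
tcp_pos: [0.3866, 0.137, 0.2428]
eef_rot: [-2.547, -1.837, 0.003]
contact_force: [-0.2, -0.4, -2.4]
finger_gap: 0.106
t: 8.6
tcp_pos: [0.3882, 0.1351, 0.2436]
eef_rot: [-2.191, -2.251, 0.001]
contact_force: [-0.0, 0.2, -3.3]
finger_gap: 0.108
[0.38822548 0.13513762 0.24357861] [-2.19071810e+00 -2.25115529e+00  1.08028259e-03] [-0.01928322  0.15824769 -3.26230718] [ 0.02246638 -0.05957306  0.0272484 ]
wrist 6590 [0.43175469 0.02528506 0.12000019] [0.46632306 0.26716146 0.14871062] ((449.3511657714844, 146.08799743652344), (30.17890739440918, 242.10169982910156), 1.2292389869689941)
0.02 15 444.4 462.3 | 0.04 153 440.2 466.3 | 0.06 194 439.6 465.9 | 0.08 200 439.0 465.3 | 0.1 215 438.5 464.8 | 0.12 224 437.9 464.4 | 0.14 247 437.3 463.6 | 0.16 257 436.9 463.3 | 0.18 278 436.4 462.9 | 0.2 290 435.9 462.0 | 0.22 304 435.3 460.7 | 0.24 330 433.8 460.7 | 0.26 333 431.8 461.9 | 
scene 335 [0.43153876 0.0020473  0.12056559] [0.46862353 0.26668601 0.15491732] ((450.3493347167969, 134.35894775390625), (33.28898620605469, 264.85418701171875), 1.3655716180801392)
0.0 19 437.5 468.6 | 0.02 15 437.6 468.4 | 0.04 16 438.1 465.8 | 0.06 18 437.9 467.5 | 0.08 14 437.5 465.8 | 0.1 15 435.7 464.5 | 0.12 13 433.7 467.0 | 0.14 16 435.2 463.6 | 0.16 9 442.6 461.6 | 0.18 2 460.3 463.3 | 0.22 2 432.5 436.8 | 0.24 18 433.3 460.4 | 0.26 9 432.5 460.5 | 
top 321 [0.4367447  0.00992996 0.12003416] [0.46773579 0.17089192 0.15060337] ((452.0555725097656, 90.33927917480469), (29.097614288330078, 161.14784240722656), 0.8451805710792542)
0.0 23 438.6 467.7 | 0.02 18 439.5 464.9 | 0.04 15 439.8 464.9 | 0.06 21 439.3 465.5 | 0.08 9 439.6 461.8 | 0.1 14 439.4 462.0 | 0.12 19 436.8 462.4 | 0.14 19 436.7 462.4 | 0.16 8 437.3 462.6 |
```

View pics/wrist3.png

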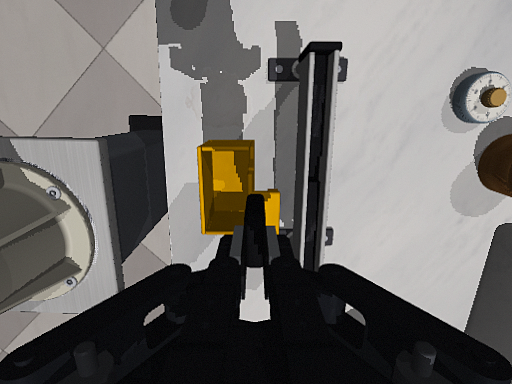

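```bash
python3 - <<'E'
from h import *
c=load('wrist');P=pts(c).reshape(-1,3);I=cv2.cvtColor(c['image'],cv2.COLOR_BGR2HSV).reshape(-1,3)
y=(I[:,0]>12)&(I[:,0]<35)&(I[:,1]>120)
r=R.from_euler('z',1.56,degrees=True).as_matrix()
q=(P-[.4489,.136,0])@r*1000
for lo,hi in [(165,190),(222,240)]:
    k=q[y&(q[:,2]>lo)&(q[:,2]<hi)];print(len(k),k.min(0).round(1),k.max(0).round(1),np.median(k[:,2]),cv2.minAreaRect(k[:,:2].astype(np.float32)))
E
```

```text
1054 [-112.1  -41.2  165.1] [-62.3  42.1 188.3] 174.20292872133615 ((-87.28730773925781, 0.40563201904296875), (83.22593688964844, 49.602474212646484), 89.61237335205078)
721 [-66.3 -15.  222.2] [-43.3  29.9 239.8] 230.18601487153174 ((-51.330081939697266, 9.427114486694336), (20.43853187561035, 49.28908157348633), 32.51842498779297)
```

```bash
python3 -m inch '[[[-20,0,10],[0,0,0]],[[-20,0,10],[0,0,0]],[[-17.5,0,10],[0,0,0]],[[0,10,0],[0,0,0]],[[0,15,0],[0,0,0]],[[0,15,0],[0,0,0]],[[0,8.5,0],[0,0,0]],[[0,0,0],[0,0,0]],[[0,0,0],[0,0,0]],[[0,0,0],[0,0,0]]]'
python3 - <<'E'
from h import *
s=read_state();r=R.from_euler('z',1.56,degrees=True).as_matrix()
print(((s['tcp_pos']-[.4489,.136,0])@r*1000).round(1),s['contact_force'])
c=cam('wrist');P=pts(c).reshape(-1,3);I=cv2.cvtColor(c['image'],cv2.COLOR_BGR2HSV).reshape(-1,3)
cv2.imwrite('pics/w4.png',cv2.resize(c['image'][120:300,170:410],None,fx=3,fy=3,interpolation=cv2.INTER_CUBIC))
q=(P-[.4489,.136,0])@r*1000
y=(I[:,0]>12)&(I[:,0]<35)&(I[:,1]>120)
k=q[y&(q[:,2]>192)&(q[:,2]<210)];print(len(k),k.min(0).round(1),k.max(0).round(1))
k=q[(q[:,2]>136)&(q[:,2]<150)&(abs(q[:,0])<40)&(q[:,1]>-40)&(q[:,1]<100)]
for a in range(-40,100,20):
    w=k[(k[:,1]>a)&(k[:,1]<a+20)]
    if len(w):print(a,w[:,0].min().round(1),w[:,0].max().round(1))
E
```

```text
t: 9.75
tcp_pos: [0.4383, 0.0792, 0.2138]
eef_rot: [-2.188, -2.253, 0.001]
contact_force: [-0.5, -0.2, -2.3]
finger_gap: 0.103
[-12.1 -56.5 213.8] [-0.46964021 -0.17354698 -2.3436854 ]
715 [-18.2 -72.9 192.1] [  5.2 -27.2 209.5]
-40 -17.3 15.4
-20 -40.0 14.9
0 -10.5 15.2
20 -10.6 15.3
40 -10.6 15.3
60 -10.7 15.3
80 -10.8 14.8
```

View pics/w4.png

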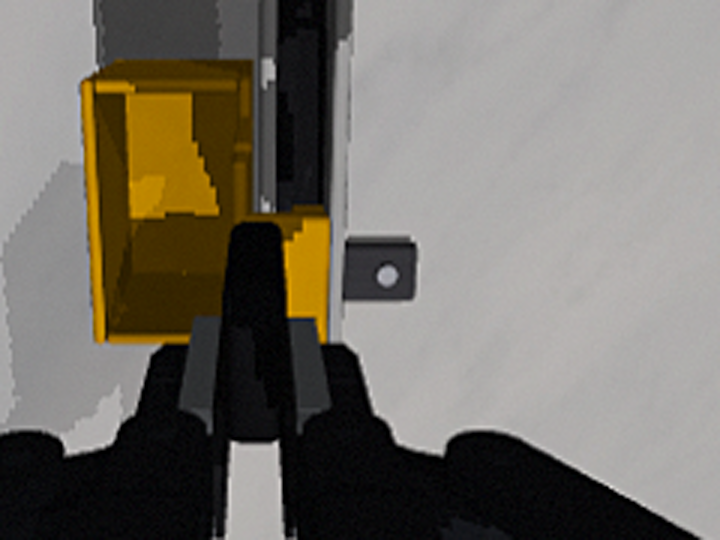

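The hook sits over the trough with about 3 mm clearance on each side (yellow bridge at crop x 245–328, rail walls at 258–345). Lowering it now.

```bash
python3 -m inch '[[[0,0,8],[0,0,0]],[[0,0,8],[0,0,0]],[[0,0,6],[0,0,0]],[[0,0,4],[0,0,0]],[[0,0,4],[0,0,0]],[[0,0,3],[0,0,0]],[[0,0,3],[0,0,0]],[[0,0,2],[0,0,0]],[[0,0,0],[0,0,0]],[[0,0,0],[0,0,0]]]'
python3 -m inch '[[[0,0,0.7],[0,0,0]],[[0,0,0.7],[0,0,0]],[[0,0,0],[0,0,0]]]'
python3 -m inch '[[[0,0,0.7],[0,0,0]],[[0,0,0.7],[0,0,0]],[[0,0,0],[0,0,0]]]'
```

```text
t: 10.8
tcp_pos: [0.4389, 0.0791, 0.176]
eef_rot: [2.189, 2.253, 0.0]
contact_force: [0.1, -1.1, -2.4]
finger_gap: 0.105
t: 11.1
tcp_pos: [0.4388, 0.079, 0.1745]
eef_rot: [2.189, 2.253, -0.0]
contact_force: [-0.4, 0.5, -1.8]
finger_gap: 0.105
t: 11.4
tcp_pos: [0.4387, 0.079, 0.1731]
eef_rot: [-2.189, -2.253, 0.0]
contact_force: [0.1, 0.7, -3.0]
finger_gap: 0.11
```

```bash
for i in 1; do python3 -m inch '[[[0,0,0.6],[0,0,0]],[[0,0,0.6],[0,0,0]],[[0,0,0],[0,0,0]]]'
python3 -m inch '[[[0,0,0.5],[0,0,0]],[[0,0,0],[0,0,0]]]'
python3 -m inch '[[[0,0,0.5],[0,0,0]],[[0,0,0],[0,0,0]]]'; done | egrep 'tcp|cont'
```

```text
tcp_pos: [0.4388, 0.079, 0.1719]
contact_force: [-0.1, -0.0, -2.3]
tcp_pos: [0.4388, 0.079, 0.1714]
contact_force: [-0.0, 0.7, -2.9]
tcp_pos: [0.4391, 0.0791, 0.1713]
contact_force: [-1.3, 0.5, 1.4]
```

Touched the track as predicted (0.1713). I'll add a slight push and slide in +y.

```bash
(python3 -m inch '[[[0,0,0.2],[0,0,0]],[[2,0,0],[0,0,0]],[[2,0,0],[0,0,0]]]'
python3 -m inch '[[[2,0,0],[0,0,0]],[[2,0,0],[0,0,0]]]'
python3 -m inch '[[[2,0,0],[0,0,0]],[[2,0,0],[0,0,0]]]') | egrep 'tcp|cont'
```

```text
tcp_pos: [0.4391, 0.0826, 0.1714]
contact_force: [-0.9, -3.4, 7.9]
tcp_pos: [0.4389, 0.0862, 0.1715]
contact_force: [-2.1, -7.1, 8.8]
tcp_pos: [0.4387, 0.0902, 0.1714]
contact_force: [-2.5, -4.0, 6.6]
```

```bash
(python3 -m inch '[[[2,0,-0.1],[0,0,0]],[[2,0,0],[0,0,0]]]'
python3 -m inch '[[[2,0,0],[0,0,0]],[[2,0,0],[0,0,0]]]'
python3 -m inch '[[[2,0,0],[0,0,0]],[[2,0,0],[0,0,0]]]') | egrep 'tcp|cont'
```

```text
tcp_pos: [0.4386, 0.0945, 0.1712]
contact_force: [-1.2, -5.3, 4.1]
tcp_pos: [0.4385, 0.0986, 0.1711]
contact_force: [-1.0, -5.4, 5.6]
tcp_pos: [0.4384, 0.1026, 0.1711]
contact_force: [-0.4, -6.4, 6.0]
```

```bash
(python3 -m inch '[[[1.5,0,0],[0,0,0]],[[1.5,0,0],[0,0,0]]]'
python3 -m inch '[[[1.5,0,0],[0,0,0]],[[1.5,0,0],[0,0,0]]]'
python3 -m inch '[[[1.5,0,0],[0,0,0]],[[1.5,0,0],[0,0,0]]]') | egrep 'tcp|cont'
```

```text
tcp_pos: [0.4383, 0.1056, 0.1711]
contact_force: [-0.6, -6.6, 5.0]
tcp_pos: [0.4382, 0.1086, 0.1711]
contact_force: [-1.5, -5.6, 5.6]
tcp_pos: [0.4381, 0.1116, 0.1711]
contact_force: [-0.7, -5.5, 5.5]
```

```bash
(python3 -m inch '[[[1.5,0,0],[0,0,0]],[[1.5,0,0],[0,0,0]]]'
python3 -m inch '[[[1.5,0,0],[0,0,0]],[[1.5,0,0],[0,0,0]]]'
python3 -m inch '[[[1.5,0,0],[0,0,0]],[[1.5,0,0],[0,0,0]]]') | egrep 'tcp|cont'
```

```text
tcp_pos: [0.438, 0.1146, 0.1711]
contact_force: [-1.1, -6.0, 6.1]
tcp_pos: [0.4379, 0.1176, 0.1711]
contact_force: [-1.8, -6.3, 5.7]
tcp_pos: [0.4378, 0.1206, 0.1711]
contact_force: [-0.6, -6.5, 5.6]
```

```bash
(python3 -m inch '[[[1.5,0,0],[0,0,0]],[[1.5,0,0],[0,0,0]]]'
python3 -m inch '[[[1.5,0,0],[0,0,0]],[[1.5,0,0],[0,0,0]]]'
python3 -m inch '[[[1.5,0,0],[0,0,0]],[[1.5,0,0],[0,0,0]]]') | egrep 'tcp|cont'
```

```text
tcp_pos: [0.4377, 0.1235, 0.1711]
contact_force: [-1.2, -6.4, 4.5]
tcp_pos: [0.4376, 0.1266, 0.1711]
contact_force: [-1.3, -6.4, 5.0]
tcp_pos: [0.4375, 0.1295, 0.1711]
contact_force: [-0.3, -5.5, 5.8]
```

```bash
(python3 -m inch '[[[1.5,0,0],[0,0,0]],[[1.5,0,0],[0,0,0]]]'
python3 -m inch '[[[1.5,0,0],[0,0,0]],[[1.5,0,0],[0,0,0]]]'
python3 -m inch '[[[1.5,0,0],[0,0,0]],[[1.5,0,0],[0,0,0]]]') | egrep 'tcp|cont'
```

```text
tcp_pos: [0.4374, 0.1325, 0.1711]
contact_force: [0.1, -6.3, 5.7]
tcp_pos: [0.4373, 0.1355, 0.1711]
contact_force: [-2.0, -6.2, 5.9]
tcp_pos: [0.4372, 0.1387, 0.171]
contact_force: [0.0, -2.0, 0.0]
```

The force has dropped near y=0.1387, so the dip is starting. I'll advance in smaller steps.

```bash
(python3 -m inch '[[[0,0,0],[0,0,0]]]'; python3 -m inch '[[[0.8,0,0],[0,0,0]]]'
python3 -m inch '[[[0.8,0,0],[0,0,0]],[[0,0,0],[0,0,0]]]'
) | egrep 'tcp|cont'
```

```text
tcp_pos: [0.4371, 0.1395, 0.1708]
contact_force: [-0.4, -1.0, 0.9]
tcp_pos: [0.4371, 0.1402, 0.1708]
contact_force: [-0.5, -0.2, 0.8]
tcp_pos: [0.437, 0.1408, 0.1708]
contact_force: [1.2, -0.9, -0.6]
```

```bash
(python3 -m inch '[[[0.7,0,0],[0,0,0]],[[0,0,0],[0,0,0]]]'
python3 -m inch '[[[0,0,0.4],[0,0,0]],[[0,0,0],[0,0,0]]]'
python3 -m inch '[[[0.5,0,0.4],[0,0,0]],[[0,0,0],[0,0,0]]]'
) | egrep 'tcp|cont'
```

```text
tcp_pos: [0.4369, 0.1413, 0.1708]
contact_force: [-0.5, -1.2, -1.3]
tcp_pos: [0.4371, 0.1414, 0.1706]
contact_force: [-0.5, -0.7, 1.7]
tcp_pos: [0.4372, 0.1419, 0.1705]
contact_force: [-2.7, -0.2, 5.8]
```

```bash
(python3 -m inch '[[[0.7,0,-0.2],[0,0,0]],[[0,0,0],[0,0,0]]]'
python3 -m inch '[[[0.7,0,0],[0,0,0]],[[0,0,0],[0,0,0]]]'
python3 -m inch '[[[0.7,0,0],[0,0,0]],[[0,0,0],[0,0,0]]]'
) | egrep 'tcp|cont'; python3 -c "
from h import *
s=read_state();print(s['torque'],s['eef_rot'],s['tcp_pos'])"
```

```text
tcp_pos: [0.437, 0.1425, 0.1704]
contact_force: [-2.5, -1.4, 3.8]
tcp_pos: [0.437, 0.1432, 0.1704]
contact_force: [-1.4, -2.6, 5.0]
tcp_pos: [0.437, 0.1439, 0.1703]
contact_force: [-1.5, -2.6, 4.4]
[-0.6695983   0.19279178 -0.08474674] [ 2.18882139e+00  2.25339509e+00 -2.49539131e-04] [0.43696151 0.14386074 0.1702811 ]
```

```bash
python3 - <<'E'
from h import *
s=read_state();r=R.from_euler('z',1.56,degrees=True).as_matrix()
print(((s['tcp_pos']-[.4489,.136,0])@r*1000).round(1))
c=cam('wrist');P=pts(c).reshape(-1,3);I=cv2.cvtColor(c['image'],cv2.COLOR_BGR2HSV).reshape(-1,3)
cv2.imwrite('pics/w5.png',cv2.resize(c['image'][120:300,170:410],None,fx=3,fy=3,interpolation=cv2.INTER_CUBIC))
q=(P-[.4489,.136,0])@r*1000
y=(I[:,0]>12)&(I[:,0]<35)&(I[:,1]>120)
for nm,c2 in (('before','held'),):
    k=q[y&(q[:,2]>95)&(q[:,2]<107)];k=k[k[:,0]<-52]
    A=np.c_[k[:,1],np.ones(len(k))];print('front rim slope z/y',np.linalg.lstsq(A,k[:,2],rcond=None)[0],len(k),k.min(0),k.max(0))
    k=q[y&(q[:,2]>150)&(q[:,2]<165)&(q[:,0]>-8)];print('bridge',len(k),k.min(0),k.max(0),np.median(k[:,2]),np.linalg.lstsq(np.c_[k[:,:2],np.ones(len(k))],k[:,2],rcond=None)[0])
E
```

```text
[-11.7   8.2 170.3]
front rim slope z/y [-7.22143114e-02  1.00032397e+02] 527 [-62.3566866  -44.90682867  95.0460229 ] [-52.05829308  37.69122043 106.4948301 ]
bridge 477 [ -7.46297074  -7.34579992 152.19472462] [  5.85146294  19.16874052 164.73532028] 156.6604224392956 [-1.51331170e-02 -1.15297464e-01  1.57701532e+02]
```

View pics/w5.png

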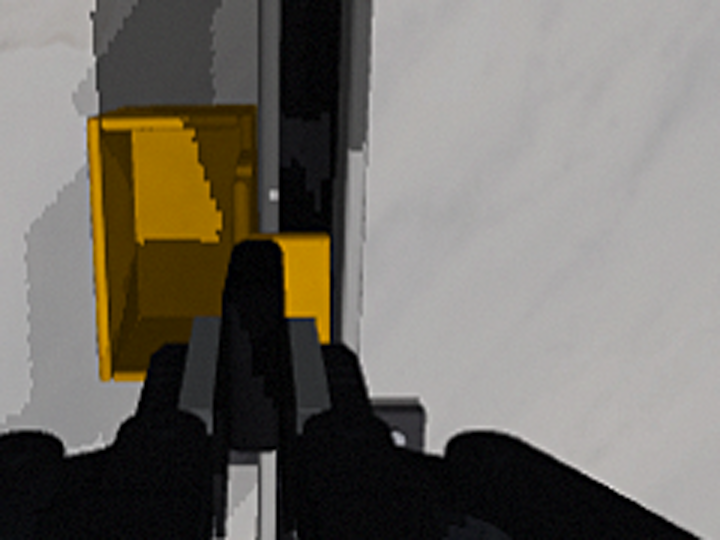

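The sliding friction tilted the caddy in the grip by about 6.5°, with the lower part lagging: the rim slopes and the box trails. I'll lift 4 mm, straighten it by tilting the tool, and repeat with a lighter push.

```bash
python3 -m inch '[[[0,0,-2],[0,0,0]],[[0,0,-2],[0,0,0]],[[-3,0,0],[0,0,0]],[[-3,0,0],[0,0,0]],[[-3,0,0],[0,0,0]],[[0,0,0],[0,0.04,0]],[[0,0,0],[0,0.04,0]],[[0,0,0],[0,0.03,0]],[[0,0,0],[0,0,0]],[[0,0,0],[0,0,0]]]'
cat > m.py <<'E'
from h import *
s=read_state();r=R.from_euler('z',1.56,degrees=True).as_matrix()
print('tcp',((s['tcp_pos']-[.4489,.136,0])@r*1000).round(1),'F',s['contact_force'].round(1),'T',s['torque'].round(2))
c=cam('wrist');P=pts(c).reshape(-1,3);I=cv2.cvtColor(c['image'],cv2.COLOR_BGR2HSV).reshape(-1,3)
q=(P-[.4489,.136,0])@r*1000;zt=s['tcp_pos'][2]*1000
y=(I[:,0]>12)&(I[:,0]<35)&(I[:,1]>120)
b=q[y&(abs(q[:,2]-(zt-13))<6)&(q[:,0]>-5)]
b=b[abs(b[:,2]-np.median(b[:,2]))<2.5]
print('bridge',len(b),b.min(0).round(1),b.max(0).round(1),np.linalg.lstsq(np.c_[b[:,1]-b[:,1].mean(),np.ones(len(b))],b[:,2],rcond=None)[0].round(3),'at y',b[:,1].mean().round(1))
k=q[y&(abs(q[:,2]-(zt-68))<7)&(q[:,0]<-50)]
print('rim slope',np.linalg.lstsq(np.c_[k[:,1]-k[:,1].mean(),np.ones(len(k))],k[:,2],rcond=None)[0].round(3),'y',k[:,1].min().round(1),k[:,1].max().round(1))
E
python3 m.py
```

```text
t: 18.45
tcp_pos: [0.4373, 0.1345, 0.1742]
eef_rot: [-2.134, -2.195, -0.116]
contact_force: [-0.3, 0.1, -2.8]
finger_gap: 0.107
tcp [-11.7  -1.2 174.2] F [-0.3  0.1 -2.8] T [-0.11 -0.02  0.03]
bridge 485 [ -4.6 -15.5 159. ] [  5.9  13.5 163.2] [4.70000e-02 1.61178e+02] at y 1.6
rim slope [5.30000e-02 1.04102e+02] y -42.6 40.4
```

```bash
(python3 -m inch '[[[-0.11,0,1],[0,0,0]],[[-0.06,0,0.5],[0,0,0]],[[0,0,0],[0,0,0]]]'
python3 -m inch '[[[-0.05,0,0.4],[0,0,0]],[[0,0,0],[0,0,0]]]'
python3 -m inch '[[[-0.04,0,0.3],[0,0,0]],[[0,0,0],[0,0,0]]]'
python3 -m inch '[[[-0.03,0,0.3],[0,0,0]],[[0,0,0],[0,0,0]]]') | egrep 'tcp|cont'
```

```text
tcp_pos: [0.4371, 0.1351, 0.1726]
contact_force: [0.5, 0.5, -2.9]
tcp_pos: [0.4372, 0.135, 0.1723]
contact_force: [1.6, -0.0, -2.8]
tcp_pos: [0.4372, 0.1349, 0.172]
contact_force: [-0.7, -0.6, -2.1]
tcp_pos: [0.4372, 0.1349, 0.1718]
contact_force: [-0.4, 1.2, -2.6]
```

```bash
(python3 -m inch '[[[-0.04,0,0.3],[0,0,0]],[[0,0,0],[0,0,0]]]'
python3 -m inch '[[[-0.03,0,0.3],[0,0,0]],[[0,0,0],[0,0,0]]]'
python3 -m inch '[[[-0.03,0,0.3],[0,0,0]],[[0,0,0],[0,0,0]]]') | egrep 'tcp|cont'
```

```text
tcp_pos: [0.4373, 0.1349, 0.1716]
contact_force: [-0.9, -0.5, -0.0]
tcp_pos: [0.4374, 0.135, 0.1715]
contact_force: [-0.3, -0.5, 3.4]
tcp_pos: [0.4375, 0.1351, 0.1714]
contact_force: [-2.9, -0.7, 6.1]
```

```bash
(python3 -m inch '[[[0,0,-0.25],[0,0,0]],[[1,0,0.11],[0,0,0]],[[1,0,0.11],[0,0,0]]]'
python3 -m inch '[[[1.5,0,0.165],[0,0,0]],[[1.5,0,0.165],[0,0,0]]]'
python3 -m inch '[[[1.5,0,0.165],[0,0,0]],[[0,0,0],[0,0,0]]]') | egrep 'tcp|cont'; python3 m.py
```

```text
tcp_pos: [0.4374, 0.1369, 0.1714]
contact_force: [-1.6, -0.7, 5.6]
tcp_pos: [0.4372, 0.1395, 0.1712]
contact_force: [-0.9, -3.9, 6.0]
tcp_pos: [0.4371, 0.141, 0.1712]
contact_force: [-1.0, -5.5, 4.7]
tcp [-11.6   5.3 171.2] F [-1.  -5.5  4.7] T [-1.02  0.16 -0.08]
bridge 417 [ -4.5  -8.4 155.6] [  5.9  16.4 159.9] [-3.60000e-02  1.57605e+02] at y 6.3
rim slope [-1.10000e-02  1.00711e+02] y -43.8 38.8
```

```bash
python3 -m inch '[[[0.2,0,-2],[0,0,0]],[[0.2,0,-2],[0,0,0]],[[3,0,0.33],[0,0,0]],[[3,0,0.33],[0,0,0]],[[3,0,0.33],[0,0,0]],[[2,0,0.22],[0,0,0]],[[0,0,0],[0,0,0]],[[0,0,0],[0,0,0]]]'|egrep 'tcp|cont'; python3 m.py
```

```text
tcp_pos: [0.4366, 0.1525, 0.1751]
contact_force: [0.2, 0.1, -3.2]
tcp [-11.8  16.8 175.1] F [ 0.2  0.1 -3.2] T [-0.15  0.01 -0.02]
bridge 487 [ -4.8   2.9 159.5] [  5.7  31.6 164. ] [5.40000e-02 1.62037e+02] at y 19.7
rim slope [5.60000e-02 1.04949e+02] y -24.4 58.5
```

```bash
(python3 -m inch '[[[1,0,0.1],[0,-0.035,0]],[[-0.07,0,1],[0,0,0]],[[-0.07,0,1],[0,0,0]],[[-0.03,0,0.5],[0,0,0]],[[0,0,0],[0,0,0]]]'
python3 -m inch '[[[-0.03,0,0.4],[0,0,0]],[[0,0,0],[0,0,0]]]'
python3 -m inch '[[[-0.03,0,0.4],[0,0,0]],[[0,0,0],[0,0,0]]]'
python3 -m inch '[[[-0.03,0,0.4],[0,0,0]],[[0,0,0],[0,0,0]]]') | egrep 'tcp|cont'
```

```text
tcp_pos: [0.4366, 0.1533, 0.1725]
contact_force: [0.2, -0.1, -3.5]
tcp_pos: [0.4367, 0.1533, 0.1722]
contact_force: [1.1, -0.3, -2.2]
tcp_pos: [0.4367, 0.1534, 0.1718]
contact_force: [0.6, -0.7, -2.6]
tcp_pos: [0.4366, 0.1535, 0.1714]
contact_force: [-0.6, -0.0, -2.4]
```

```bash
(python3 -m inch '[[[-0.02,0,0.3],[0,0,0]],[[0,0,0],[0,0,0]]]'
python3 -m inch '[[[-0.02,0,0.3],[0,0,0]],[[0,0,0],[0,0,0]]]'
python3 -m inch '[[[-0.02,0,0.3],[0,0,0]],[[0,0,0],[0,0,0]]]'
python3 -m inch '[[[-0.02,0,0.3],[0,0,0]],[[0,0,0],[0,0,0]]]') | egrep 'tcp|cont'
```

```text
tcp_pos: [0.4367, 0.1535, 0.1711]
contact_force: [-0.4, -0.3, -3.0]
tcp_pos: [0.4367, 0.1535, 0.1708]
contact_force: [0.1, -0.4, -2.5]
tcp_pos: [0.4367, 0.1535, 0.1705]
contact_force: [0.6, -0.5, -2.4]
tcp_pos: [0.4367, 0.1535, 0.1702]
contact_force: [0.0, -0.1, -2.5]
```

It is below track level with no contact, so the tongue is in the pocket. Continuing down gently.

```bash
(python3 -m inch '[[[-0.03,0,0.4],[0,0,0]],[[0,0,0],[0,0,0]]]'
python3 -m inch '[[[-0.03,0,0.4],[0,0,0]],[[0,0,0],[0,0,0]]]'
python3 -m inch '[[[-0.03,0,0.4],[0,0,0]],[[0,0,0],[0,0,0]]]'
python3 -m inch '[[[-0.03,0,0.4],[0,0,0]],[[0,0,0],[0,0,0]]]') | egrep 'tcp|cont'
```

```text
tcp_pos: [0.4367, 0.1534, 0.1698]
contact_force: [-0.3, -1.4, -1.9]
tcp_pos: [0.4367, 0.1535, 0.1694]
contact_force: [-0.9, 0.2, -2.0]
tcp_pos: [0.4367, 0.1534, 0.1691]
contact_force: [-0.5, -1.1, -2.0]
tcp_pos: [0.4368, 0.1535, 0.1687]
contact_force: [-0.3, -0.1, -0.5]
```

```bash
(python3 -m inch '[[[-0.02,0,0.3],[0,0,0]],[[0,0,0],[0,0,0]]]'
python3 -m inch '[[[-0.02,0,0.3],[0,0,0]],[[0,0,0],[0,0,0]]]') | egrep 'tcp|cont'; python3 m.py
```

```text
tcp_pos: [0.4367, 0.1534, 0.1683]
contact_force: [0.1, -1.0, -0.5]
tcp_pos: [0.4366, 0.1534, 0.1679]
contact_force: [1.0, -1.6, -0.2]
tcp [-11.8  17.7 167.9] F [ 1.  -1.6 -0.2] T [-0.33 -0.08 -0.04]
bridge 481 [ -4.8   3.3 152.3] [  6.1  31.4 156.6] [-1.20000e-02  1.54702e+02] at y 19.9
rim slope [1.4000e-02 9.7612e+01] y -26.8 56.0
```

Sideways force is negative, so the far edge is touching. Shifting back 1 mm.

```bash
(python3 -m inch '[[[-0.5,0,-0.04],[0,0,0]],[[0,0,0],[0,0,0]]]'
python3 -m inch '[[[-0.5,0,-0.04],[0,0,0]],[[0,0,0],[0,0,0]]]'
python3 -m inch '[[[-0.03,0,0.4],[0,0,0]],[[0,0,0],[0,0,0]]]'
python3 -m inch '[[[-0.03,0,0.4],[0,0,0]],[[0,0,0],[0,0,0]]]') | egrep 'tcp|cont'
```

```text
tcp_pos: [0.4366, 0.153, 0.168]
contact_force: [-0.8, -1.3, -2.3]
tcp_pos: [0.4366, 0.1525, 0.168]
contact_force: [0.2, 0.7, -2.3]
tcp_pos: [0.4366, 0.1525, 0.1676]
contact_force: [0.4, -0.8, -2.4]
tcp_pos: [0.4367, 0.1525, 0.1672]
contact_force: [0.2, -0.8, -3.0]
```

```bash
(python3 -m inch '[[[-0.33,0,0.5],[0,0,0]],[[-0.04,0,0.5],[0,0,0]],[[0,0,0],[0,0,0]]]'
python3 -m inch '[[[-0.04,0,0.5],[0,0,0]],[[-0.04,0,0.5],[0,0,0]],[[0,0,0],[0,0,0]]]'
python3 -m inch '[[[-0.04,0,0.5],[0,0,0]],[[-0.04,0,0.5],[0,0,0]],[[0,0,0],[0,0,0]]]') | egrep 'tcp|cont'
```

```text
tcp_pos: [0.4367, 0.1522, 0.1661]
contact_force: [-0.5, -0.9, -3.0]
tcp_pos: [0.4367, 0.1521, 0.1651]
contact_force: [0.0, -0.5, -3.1]
tcp_pos: [0.4367, 0.1521, 0.1641]
contact_force: [0.2, -0.1, -1.9]
```

```bash
(python3 -m inch '[[[-0.04,0,0.5],[0,0,0]],[[-0.04,0,0.5],[0,0,0]],[[0,0,0],[0,0,0]]]'
python3 -m inch '[[[-0.04,0,0.5],[0,0,0]],[[-0.04,0,0.5],[0,0,0]],[[0,0,0],[0,0,0]]]'
python3 -m inch '[[[-0.02,0,0.3],[0,0,0]],[[0,0,0],[0,0,0]]]'
python3 -m inch '[[[-0.02,0,0.3],[0,0,0]],[[0,0,0],[0,0,0]]]') | egrep 'tcp|cont'
```

```text
tcp_pos: [0.4367, 0.1522, 0.1631]
contact_force: [-0.4, -0.2, -2.9]
tcp_pos: [0.4367, 0.1521, 0.1621]
contact_force: [-0.5, 0.3, -2.8]
tcp_pos: [0.4367, 0.1521, 0.1619]
contact_force: [-0.0, -0.5, -1.8]
tcp_pos: [0.4367, 0.1521, 0.1615]
contact_force: [0.2, -1.4, -2.1]
```

```bash
(python3 -m inch '[[[-0.02,0,0.25],[0,0,0]],[[0,0,0],[0,0,0]]]'
python3 -m inch '[[[-0.02,0,0.25],[0,0,0]],[[0,0,0],[0,0,0]]]'
python3 -m inch '[[[-0.02,0,0.25],[0,0,0]],[[0,0,0],[0,0,0]]]') | egrep 'tcp|cont'; python3 m.py
```

```text
tcp_pos: [0.4367, 0.1522, 0.1614]
contact_force: [-0.2, -0.1, -0.6]
tcp_pos: [0.4368, 0.1523, 0.1613]
contact_force: [-1.2, -0.1, 0.6]
tcp_pos: [0.437, 0.1523, 0.1612]
contact_force: [-2.6, -0.3, 4.9]
tcp [-11.5  16.6 161.2] F [-2.6 -0.3  4.9] T [-0.06  0.31  0.01]
bridge 483 [ -4.4   1.7 145.7] [  6.2  30.7 150.3] [1.30000e-02 1.48117e+02] at y 18.9
rim slope [2.2000e-02 9.1061e+01] y -26.8 55.6
```

It is on the pocket floor: 10 mm below the track contact height, with force rising. I'll ease the load, bring the back plate to the wall, and release.

```bash
(python3 -m inch '[[[0,0.5,-0.25],[0,0,0]],[[0,0.5,0],[0,0,0]],[[0,0,0],[0,0,0]]]'
python3 -m inch '[[[0,0.4,0],[0,0,0]],[[0,0.4,0],[0,0,0]],[[0,0,0],[0,0,0]]]'
python3 -m inch '[[[0,0.3,0],[0,0,0]],[[0,0,0],[0,0,0]]]') | egrep 'tcp|cont'
```

```text
tcp_pos: [0.4378, 0.1523, 0.1614]
contact_force: [-3.3, 0.6, 6.0]
tcp_pos: [0.4385, 0.1523, 0.1615]
contact_force: [-3.4, 0.4, 8.9]
tcp_pos: [0.4388, 0.1524, 0.1615]
contact_force: [-3.5, 0.5, 8.4]
```

```bash
(python3 -m inch '[[[0,0,-0.4],[0,0,0]],[[0,0,0],[0,0,0]]]'
python3 -m inch '[[[0,0.2,-0.2],[0,0,0]],[[0,0,0],[0,0,0]]]'
) | egrep 'tcp|cont'
```

```text
tcp_pos: [0.4386, 0.1522, 0.1616]
contact_force: [-2.0, -0.4, 5.2]
tcp_pos: [0.4388, 0.1521, 0.1616]
contact_force: [-3.6, 0.4, 5.1]
```

```bash
(python3 -m inch '[[[0,0,-0.2],[0,0,0]],[[0,0,0],[0,0,0]]]'
python3 -m inch '[[[0,0,0],[0,0,0]],[[0,0,0],[0,0,0]],[[0,0,0],[0,0,0]],[[0,0,0],[0,0,0]]]' 0.7
python3 -m inch '[[[0,0,0],[0,0,0]],[[0,0,0],[0,0,0]],[[0,0,0],[0,0,0]],[[0,0,0],[0,0,0]]]' 0.45) | egrep 'tcp|cont|gap'; python3 m.py; python3 -c "
from h import *
c=load('wrist');cv2.imwrite('pics/w6.png',c['image'])"
```

```text
tcp_pos: [0.4388, 0.1521, 0.1617]
contact_force: [-3.0, -0.5, 2.9]
finger_gap: 0.107
tcp_pos: [0.4392, 0.1522, 0.1619]
contact_force: [-0.6, 1.1, -0.3]
finger_gap: 0.299
tcp_pos: [0.4391, 0.1522, 0.1619]
contact_force: [-0.4, -0.7, -0.2]
finger_gap: 0.553
tcp [ -9.4  16.4 161.9] F [-0.4 -0.7 -0.2] T [ 0.01  0.02 -0.03]
bridge 377 [ -5.   -2.8 145.8] [  1.4  30.9 149.8] [3.00000e-03 1.48158e+02] at y 14.0
rim slope [5.0000e-03 8.7393e+01] y -11.3 55.4
```

View pics/w6.png

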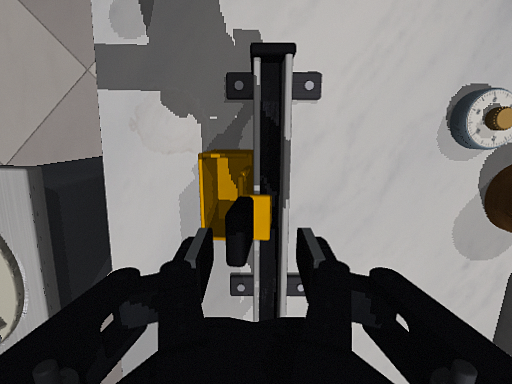

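The caddy is released and hanging, with the tab at (240,230) free between the fingers. I'll withdraw straight up and check.

```bash
python3 -m inch '[[[0.2,0,-3],[0,0,0]],[[0.5,0,-6],[0,0,0]],[[0.8,0,-12],[0,0,0]],[[1.5,0,-20],[0,0,0]],[[1.5,0,-20],[0,0,0]],[[1.5,0,-20],[0,0,0]],[[0,0,-20],[0,0,0]],[[0,0,0],[0,0,0]],[[0,0,0],[0,0,0]],[[0,0,0],[0,0,0]]]'
python3 - <<'E'
from h import *
r=R.from_euler('z',1.56,degrees=True).as_matrix()
c=cam('wrist');P=pts(c);I=cv2.cvtColor(c['image'],cv2.COLOR_BGR2HSV)
s=cam('scene')
a=cv2.resize(c['image'][60:300,130:370],(480,480));b=cv2.resize(s['image'][125:245,165:325],None,fx=2,fy=2)
cv2.imwrite('pics/f.png',np.hstack([a,np.vstack([b,np.zeros((240,320,3),np.uint8)])]))
q=(P-[.4489,.136,0])@r*1000
y=(I[...,0]>12)&(I[...,0]<35)&(I[...,1]>120)&(abs(q[...,0]+20)<70)&(abs(q[...,1]-16)<70)
f=lambda k:(len(k),k.min(0).round(1),k.max(0).round(1),np.linalg.lstsq(np.c_[k[:,:2]-k[:,:2].mean(0),np.ones(len(k))],k[:,2],rcond=None)[0].round(3)) if len(k)>5 else None
k=q[y&(q[...,2]>140)&(q[...,2]<156)];print('bridge',f(k))
k=q[y&(q[...,2]>75)&(q[...,2]<98)];print('rim',f(k))
k=q[(q[...,2]>165)&(q[...,2]<195)&(abs(q[...,0]+10)<25)&(abs(q[...,1]-16)<30)];print('tabtop',f(k))
E
```

```text
t: 31.35
tcp_pos: [0.4386, 0.1504, 0.2626]
eef_rot: [-2.151, -2.214, -0.079]
contact_force: [0.7, 0.0, 0.2]
finger_gap: 0.55
bridge (433, array([-21.6,  -2.6, 140.3]), array([  1.2,  43.3, 154.8]), array([ 3.30000e-02, -2.80000e-02,  1.47984e+02]))
rim (559, array([-61.9, -26.6,  75.1]), array([-11. ,  56. ,  93.9]), array([1.0700e-01, 9.0000e-03, 8.5366e+01]))
tabtop (560, array([-26.8,  -2.7, 165.6]), array([-12.8,  30.5, 192.6]), array([-8.00000e-01, -1.42000e-01,  1.87043e+02]))
```

View pics/f.png

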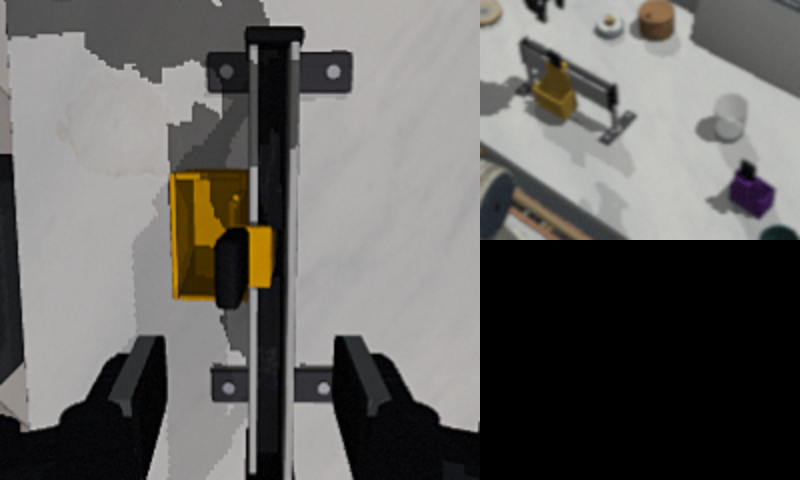

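```bash
python3 -c "
from cell import *
print(finish_job())"
```

```text
the job is handed in; nothing more can be done
None
```

The small yellow caddy is hanging on the rail with its hook down in the pocket. It is released, and I handed the job in at about 31 s of the 58 s allowed.

**Finding the pocket:** The first slide lost force near the middle of the rail, but sliding friction was tilting the caddy in the grip. I lifted it, straightened it and tried a second slide. It stuck with the front of the tongue tipping in, so I lifted again and lowered it about 12 mm further on. There it went below track level without contact. I backed off about 1 mm from the far edge and lowered it to the pocket floor. The pocket's middle is at about y = +15 mm.

**Last checks:**
- **Depth:** floor contact came 10 mm below track height, which matches the pocket. After release the bridge is still at 148 mm, the same as on the floor.
- **Force:** readings at the wrist stayed at or below about 12 N in every one I took. They came at the end of each short move, so brief peaks between them were not seen.
- **Clear of the robot:** the gripper is about 100 mm above its release height and open, with force near zero.
- **Other objects:** the robot never went near the glass, mug or jigger. The last image shows the glass where it was; I did not measure the mug or jigger again.

**Less than ideal:**
- **Lean:** the caddy hangs pitched about 6°, its tab leaning toward the robot. It settled this way when released, from the slack between the hook and the 5 mm wall. Sideways it is level.
- **Camera disagreement:** the scene and top cameras differed by about 5 mm in y. I relied on the wrist camera and touch instead.

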